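# Clip the pump relay onto the sloping bench rail

### The arm

A 7-joint arm with a two-finger parallel gripper is mounted at the origin on the work surface. World frame = base frame: x ahead of the robot, y to its left, z up, the work surface at z = 0. Lengths are in m, angles in rad, forces in N, time in s.
With the tool pointing down it reaches from about 0.4 to 0.85 m from the base axis. Payload 10.4 kg.
Tool frame: the origin (TCP) lies on the centre line of the jaws, within the pads' length; the fingertips stand 14 mm ahead of it and the grasp point (between the pads) lies 5 mm behind it (manip.tip_reach is the distance from the TCP to the fingertips, in m); z points along the fingers, y is the line along which they close (so a half turn about z gives the same grasp; the last joint's range is limited). The gripper opens to 85 mm and grips with 20 to 120 N. Pads are 22 mm wide; open, the fingers measure 114 mm over their backs; the gripper's body (76 mm by 85 mm) begins 54 mm behind the grasp point. The pads swing forward as they close: fully open they stand 13 mm farther back than shut.
Start: joints at [-1.34, 0.332, -0.065, 1.46, 0.022, 1.35, -0.088], TCP at [0.157, 0.605, 0.245] pointing down, gripper open.
Joint ranges: [-2.6, 2.6], [-0.5, 2.12], [-1.47, 1.34], [0.16, 2.42], [-1.27, 4.41], [0.06, 2.06], [-2.6, 2.6]. Speed limits (rad/s): [2.22, 2.22, 2.79, 2.79, 3.14, 3.14, 3.14].

### API

Orientations are given as a unit quaternion [x, y, z, w].
In Python, from workcell import manip gives the robot as it stands.
- The arm moves only by the shell command python3 -m pendant 'ROWS' [FORCE]. ROWS is JSON, a list of rows, each a list of 7 numbers: the shift along the tool's x, y, z in units of 50 mm (1.0 is 50 mm), then the turn, a rotation vector about the tool's x, y, z in units of 8 degrees (1.0 is 8 degrees), then the opening, from -1 (shut) to 1 (fully open), so that 0 is half open. In form: [[dx, dy, dz, ax, ay, az, jaw], ...]. A call has exactly 10 rows; each row is the pose to reach, as a shift and turn from the pose commanded when the call began, along the tool's axes at that moment; what a row does not reach only later rows make up. A row lasts 1/8 s, in which the tool goes at most 62.5 mm and 10.7 degrees, less where a joint would pass 70% of its speed; a pose out of reach is approached as far as the arm can. A call with a gripper value outside its range is refused whole. The fingers move at their own pace and stop on an object; FORCE is the grip in N (left out, the last holds). Time passes only in rows, so rows that repeat a pose let the fingers close, or fill a call up. It gives the time, the measured TCP pose, the force, the opening and the grip force at its end, in the units of the state.
- manip.get_obs(): the state, without advancing time (a new reading comes with each control period).
- manip.camera(name): name is "side" or "top"; returns (picture, depth): 420x560x3 uint8, red, green, blue; 420x560 float32, m along the optical axis (not along the pixel's ray), 0 where there is no reading.
- manip.get_calibration(name): a dict with "fx", "fy", "cx", "cy" (pixels), "D" ([k1, k2, p1, p2, k3] as OpenCV has them; the pictures are not rectified), "xyz" and "orientation" of the camera in the world. Camera axes: x right, y up, looking along -z (the intrinsics and any distortion apply to the point x, -y, -z); pixel columns grow to the right and rows downward; lengths in m; the calibration is good to about 2 mm. A picture is of the moment at which its call begins. get_calibration takes no time and is no camera call.
- manip.hand_in(): hands the job in; it is judged then, once.
Trained networks look in the newest picture that a camera, given by its name, has taken for a name from the list of things; names that differ only in an ending like _2 or _b are one class to them, and where a whole thing is asked for, a point or a joint stands for the part that bears it (a point fixed in the world has none). Each returns a list of dicts, best first, with "p" (0 to 1); they miss things now and then, are a little off and sometimes report something else, mostly with a low value. They report only what shows in the picture. A call takes as long as a camera call.
- manip.find_in(thing, camera): "box" ([left, top, right, bottom] in pixels, round what is visible of it).
- manip.trace(thing, camera): "pixels" (420x560 bool, what is visible of it) and "box" ([left, top, right, bottom] in pixels, round what is visible of it).
- manip.tip_of(thing, camera): "pixel" ([column, row] in pixels: a listed point, or the origin of a listed thing).
The state is a dict: "clock": time; "joint_pos": joint angles; "joint_velocities": joint speeds; "tau": joint torques, N m; "position": TCP position; "ee_rot": TCP orientation; "ft_force": force on the tool from outside, world axes, zero at the start; "torque": the same for the moment, N m; "grip_width": opening from 0.0 (shut) to 1.0 (fully open); "grasp_force": force on a finger pad.
Only numpy, scipy, OpenCV 4.12 (cv2) and the standard library are available. Lean on these libraries where they do the work, as an engineer would, in place of code of your own. Each camera call takes 0.05 s, during which the arm holds its last target. There are 200 camera calls.

### The job

Mount the grey pump relay on the sloping rail, in line with the green strips: hook the lip at its rear under the rail's far edge with its front end raised, and let go so that it rests on the orange sprung bar. Then press its front end down with the gripper until the foot snaps under the bar and the relay sits flat and square on the rail. Leave the bottle, beaker and jar standing where they are.

Things in the scene. Friction and masses are not known exactly. Their poses are not given: they have to be found in the camera images.
- rail: Aluminium rail, 280 mm long, on a white panel that slopes up away from the robot at 25 degrees; fixed, but placed and yawed anew each time. Origin: mid length on its flat top face, 90 mm above the bench. x up the slope (away from the robot), y along the rail (to the left), z out of the top face. Top face from x = -34 to +37 mm. A fixed blue module, 56 wide and 45 high, sits at y = +109.
- rail_edge (a point): Mid length of the rail's far top edge (rail frame x +37, z 0 mm). The flange here is 4 mm thick and free underneath from x = +20 to +37; the panel lies 32 mm below the top face. The relay's lip goes over this edge and under the flange.
- catch (a joint): Orange sprung round bar, 8 mm thick, along the rail's near side, its axis at rail x -44, z -3.7 mm. 0 = free; slides up to 0.011 m inward (to +x, 30 degrees down) against 10 N plus 600 N/m. The relay's foot pushes it in (13 to 22 N pressed on the relay's front end), then it springs back to 0 over the foot tooth and holds it.
- marker: Two green strips, 22 x 50 mm, flat on the panel above and below the rail, in line across it: the place for the relay. Origin: at bench height, vertically under the rail's middle line, between the strips; x level, away from the robot, square to the rail; y along the rail.
- module: The relay: grey box 108 mm long (x -58 to +50), 50 wide (y), 76 high with feet, about 0.35 kg. Origin: plane of its feet, mid width; x to its rear (lip end, green top strip), roughly away from the robot, z up. The box's underside (z +16) lies on the rail's top face when mounted; the origin is then at rail x -2, z -16 mm. Hooked and resting on the bar it is tilted about 10 degrees, front up.
- lip_tip (a point): Top edge of the toe tip of the rear lip, mid width (relay x +31, z +5 mm). The lip is a black leg, full width, inner face at x +39, with a toe 5 mm thick (z 0 to 5) pointing to -x. The rail's far edge goes into the 11 mm gap between toe and box until it bears on the leg.
- foot_tooth (a point): Axis of the round tooth, 8 mm thick, pointing to +x on the black front foot, mid width (relay x -46, z +4 mm; the foot's inner face is at x -49). It is 12 mm below the rail's top face when snapped in.
- press_pad (a point): Middle of the orange patch on top of the relay's front end, where to press (relay x -44, z +77 mm).
- bottle: White reagent bottle with a red cap, 64 mm diameter, 140 mm high, loose; origin under its middle. It and the relay may have swapped sides.
- beaker: Glass beaker, 72 mm diameter, 95 mm high, loose; origin under its middle.
- jar: White jar with a black cap, 72 mm diameter, 85 mm high, loose; origin under its middle.

How it is judged:
By the outcome, as a careful person would: the job done as asked, in the order asked, and still so for the second after the job is handed in, with the robot touching nothing.
It also fails if it takes over 58 s, if anything falls off the work surface, if the arm or the gripper's body presses on something with over 40 N, if the wrist force passes 120 N, or if a joint passes its speed limit or range.

## Working session

There is one attempt and no reset: what is moved stays moved. The work goes in short steps, Python scripts to look and compute and a shell command to move; the robot and the scene stay as the last step left them, time stands still between calls to the robot, and variables do not carry over. Pictures are saved under pics/ and viewed, at most 10 in all, crops included, and the job is handed in when it is done.

```bash
mkdir -p pics; ls
python3 - <<'E'
from workcell import manip
import cv2,numpy as np
for c in("side","top"):
    p,d=manip.camera(c); cv2.imwrite(f"pics/{c}0.png",p[:,:,::-1]); np.savez(f"{c}0.npz",p=p,d=d)
    print(manip.get_calibration(c))
    for t in("module","rail","marker","bottle","beaker","jar"):
        print(c,t,[(np.round(r["p"],2),np.round(r["pixel"])) for r in manip.tip_of(t,c)[:2]],[(np.round(r["box"])) for r in manip.find_in(t,c)[:1]])
    for t in("rail_edge","lip_tip","foot_tooth","press_pad"):
        print(c,t,[(np.round(r["p"],2),np.round(r["pixel"])) for r in manip.tip_of(t,c)[:2]])
print(manip.get_obs())
E
```

```text
pics
{'fx': 532.5054728008977, 'fy': 532.5054728008977, 'cx': 272.9020694080876, 'cy': 211.76646766266268, 'D': array([-0.02152651,  0.        ,  0.        ,  0.        ,  0.        ]), 'xyz': array([0.43206993, 1.04961387, 0.69122735]), 'orientation': array([-0.0182373 ,  0.505844  ,  0.86095006, -0.05053948])}
side module [(np.float64(0.72), array([308., 350.]))] [array([278., 300., 350., 368.])]
side rail [(np.float64(0.85), array([244., 219.]))] [array([224., 183., 280., 266.])]
side marker [] [array([206., 196., 278., 227.])]
side bottle [(np.float64(0.75), array([304., 188.])), (np.float64(0.53), array([233., 210.]))] [array([295., 138., 320., 195.])]
side beaker [(np.float64(0.68), array([206., 348.]))] [array([186., 295., 228., 356.])]
side jar [(np.float64(0.77), array([246., 185.]))] [array([234., 155., 260., 191.])]
side rail_edge [(np.float64(0.6), array([233., 210.])), (np.float64(0.6), array([294., 341.]))]
side lip_tip [(np.float64(0.7), array([296., 342.]))]
side foot_tooth [(np.float64(0.66), array([334., 361.]))]
side press_pad [(np.float64(0.95), array([334., 321.]
[... 1206 characters left out ...]
nt_pos': array([-1.33959001,  0.33217623, -0.06469511,  1.46008299,  0.02156928,
        1.34988963, -0.08849978]), 'joint_velocities': array([-0.00062359,  0.00118679, -0.00048762,  0.00066315,  0.00038213,
        0.00115129, -0.00070803]), 'tau': array([ 1.74842858e-04, -6.25233579e+01,  4.89001453e-02, -3.91811979e+01,
        1.63920375e-02,  1.90107850e-03, -5.43724980e-06]), 'position': array([0.1569141 , 0.60501282, 0.24536048]), 'ee_rot': array([ 1.26566904e-01,  9.91958070e-01,  7.00559610e-05, -1.64681184e-05]), 'ft_force': array([-0.78226843, -0.37230753,  0.10882241]), 'torque': array([-0.01023951, -0.02742399,  0.00147401]), 'grasp_force': 0.0, 'grip_width': 1.0009897456484604}
```

View pics/side0.png

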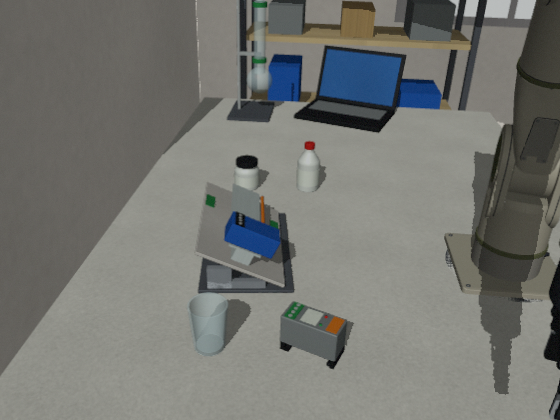

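View pics/top0.png

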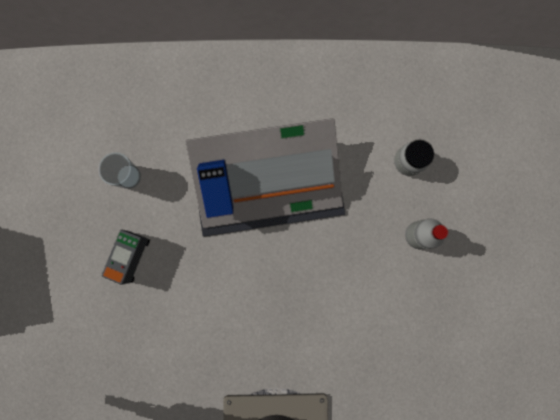

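The side view shows the relay at about (313,330) beyond the panel's near left end, and the top view shows it at (125,257). In the top view the strips are at (291,131) and (301,206), the orange bar is near row 192, and the blue module is at (216,188). Next I measure the poses.

```bash
cat > h.py <<'E'
import numpy as np,cv2
from workcell import manip
from scipy.spatial.transform import Rotation as R
def rays(c,uv):
    k=manip.get_calibration(c); K=np.array([[k["fx"],0,k["cx"]],[0,k["fy"],k["cy"]],[0,0,1]])
    n=cv2.undistortPoints(np.asarray(uv,float).reshape(-1,1,2),K,np.array(k["D"])).reshape(-1,2)
    return np.c_[n[:,0],-n[:,1],-np.ones(len(n))]@R.from_quat(k["orientation"]).as_matrix().T, np.array(k["xyz"])
def cloud(c,d):
    v,u=np.mgrid[:420,:560]; r,o=rays(c,np.c_[u.ravel(),v.ravel()])
    return (o+r*d.reshape(-1,1)).reshape(420,560,3)
def onz(c,uv,z):
    r,o=rays(c,uv); return o+r*((z-o[2])/r[:,2])[:,None]
def proj(c,X):
    k=manip.get_calibration(c); K=np.array([[k["fx"],0,k["cx"]],[0,k["fy"],k["cy"]],[0,0,1]])
    p=(np.asarray(X).reshape(-1,3)-k["xyz"])@R.from_quat(k["orientation"]).as_matrix()
    return cv2.projectPoints(p*[1,-1,-1],np.zeros(3),np.zeros(3),K,np.array(k["D"]))[0].reshape(-1,2)
def plane(P):
    m=np.median(P,0)
    for _ in range(4):
        n=np.linalg.svd(P-P.mean(0),full_matrices=False)[2][2]; n*=np.sign(n[2]); e=abs((P-P.mean(0))@n); P=P[e<max(2.5*np.median(e),.0015)]
    return P.mean(0),n
E
python3 - <<'E'
from h import *
for c in("top","side"):
    z=np.load(c+"0.npz"); p,d=z["p"],z["d"]; P=cloud(c,d); h=cv2.cvtColor(p,cv2.COLOR_RGB2HSV); H,S,V=h[...,0].astype(int),h[...,1],h[...,2]
    ok=d>0
    b=ok&(abs(P[...,0]-.3)<.1)&(abs(P[...,1])<.4)&(abs(P[...,2])<.02); print(c,"bench z",np.median(P[b][:,2]))
    g=(H>50)&(H<85)&(S>120)&(V>40); o=(H<14)&(S>150)&(V>60); bl=(H>105)&(H<130)&(S>150)
    for nm,m in(("green",g),("orange",o),("blue",bl)):
        n,l,s,ce=cv2.connectedComponentsWithStats((m&ok).astype(np.uint8))
        for i in range(1,n):
            if s[i,4]>25:
                q=P[l==i]; md=np.median(q,0)
                if not(.2<md[0]<.95): continue
                xy=cv2.minAreaRect(q[:,:2].astype(np.float32)); print(nm,s[i],md.round(4),np.round(xy[0],4),np.round(xy[1],4),round(xy[2],1))
                if nm=="orange" : 
                    mm=q.mean(0);w=np.linalg.svd(q-mm,full_matrices=False)[2][0];print("   dir",w.round(4), "ext",np.percentile((q-mm)@w,[1,99]).round(4),mm.round(4))
    if c=="top":
        m=np.zeros((420,560),bool);m[158:186,240:330]=1;m&=ok&(S<60)
        for rg in((158,186,240,330),(124,148,215,275),(200,212,240,285)):
            pp=P[rg[0]:rg[1],rg[2]:rg[3]].reshape(-1,3);c0,n=plane(pp[pp[:,2]>.01]);print("plane",c0.round(4),n.round(4),"slope",np.degrees(np.arccos(n[2])).round(2),"yaw",np.degrees(np.arctan2(-n[1],-n[0])).round(2))
    m=manip.trace("module",c)[0]["pixels"]; q=P[m&ok]; print("relay zmax",np.percentile(q[:,2],[5,50,95]))
    t=q[(q[:,2]>.066)&(q[:,2]<.09)]; r=cv2.minAreaRect(t[:,:2].astype(np.float32)); print(r,np.median(t,0))
    for nm in("bottle","beaker","jar"):
        q=P[manip.trace(nm,c)[0]["pixels"]&ok];print(nm,np.median(q,0).round(3),q[:,2].max().round(3))
E
```

```text
top bench z -0.000409081300305425
green [281 126  22  11 180] [ 0.685  -0.0437  0.0967] [ 0.6851 -0.0432] [0.0169 0.0455] 7.3
green [291 201  21  10 154] [ 0.5337 -0.0645  0.0255] [ 0.5344 -0.0645] [0.0166 0.0451] 8.2
green [120 234  18   8  41] [0.4642 0.3029 0.0768] [0.4653 0.3041] [0.0401 0.005 ] 69.3
green [118 239  17   8  38] [0.4536 0.3103 0.0764] [0.455  0.3097] [0.0384 0.0059] 66.6
orange [234 184 100  18 306] [ 0.5584 -0.0297  0.0711] [ 0.5595 -0.0262] [0.012  0.2181] 7.8
   dir [-0.144   0.9894  0.0181] ext [-0.1017  0.1086] [ 0.5579 -0.0284  0.0688]
orange [433 225  15  14 160] [ 0.4646 -0.3337  0.1397] [ 0.4655 -0.3335] [0.0272 0.0268] 44.2
   dir [ 0.0887 -0.9931  0.0765] ext [-0.0128  0.0146] [ 0.4649 -0.3338  0.1395]
orange [104 268  19  14 160] [0.3886 0.3369 0.0765] [0.3881 0.3368] [0.039  0.0186] 68.4
   dir [-3.656e-01 -9.308e-01 -4.000e-04] ext [-0.0189  0.0187] [0.388  0.3367 0.0765]
blue [ 198  161   35   56 1274] [0.5532 0.1132 0.128 ] [0.5618 0.1149] [0.1082 0.0543] 8.1
plane [ 0.5988 -0.0267  0.0932] [ 0.9842 -0.0107  0.1769] slope 79.81 yaw 179.38
plane [0.
[... 1059 characters left out ...]
377] [ 0.4666 -0.3295] [0.0276 0.0231] 21.1
   dir [-0.9927 -0.0733  0.0961] ext [-0.012   0.0133] [ 0.4662 -0.3266  0.137 ]
blue [ 319   49   82   58 3604] [ 0.2966 -1.1326  0.1233] [ 0.3038 -1.1342] [0.0917 0.3167] 71.6
blue [ 268   55   34   46 1382] [ 0.6455 -1.6673 -0.0382] [ 0.6537 -1.5447] [0.7902 0.1556] 89.6
blue [ 225  212   55   46 1491] [0.5575 0.1406 0.1194] [0.5663 0.0942] [0.1116 0.1103] 8.9
relay zmax [0.00569375 0.06367834 0.07961468]
((0.42628195881843567, 0.32348936796188354), (0.05375072732567787, 0.10867252945899963), 67.93409729003906) [0.42508106 0.33015087 0.0777373 ]
bottle [ 0.467 -0.313  0.07 ] 0.146
beaker [0.609 0.354 0.068] 0.099
jar [ 0.637 -0.295  0.06 ] 0.091
```

```bash
cat >> h.py <<'E'
def frame(x0,y0,yaw,pitch=25):
    return R.from_euler("ZY",[yaw,-pitch],degrees=True).as_matrix(), np.array([x0,y0,.09])
def go(p,M):
    """rows for target TCP p and tool rotation M from the present pose"""
    s=manip.get_obs(); A=R.from_quat(s["ee_rot"]).as_matrix(); d=A.T@(np.asarray(p)-s["position"])/.05
    w=np.degrees(R.from_matrix(A.T@M).as_rotvec())/8
    return np.round(np.r_[d,w],3)
def tool(Mrel): # tool rotation holding an object with rotation Mrel (tool z=-z, tool y=+y, tool x=-x)
    return Mrel@np.diag([-1,1,-1])
E
python3 - <<'E'
from h import *
M,o=frame(.604,.0,8.1)
for c in("top","side"):
    z=np.load(c+"0.npz"); p,d=z["p"],z["d"]; P=(cloud(c,d)-o)@M; W=cloud(c,d); h=cv2.cvtColor(p,cv2.COLOR_RGB2HSV); H,S,V=h[...,0].astype(int),h[...,1],h[...,2]
    ok=(d>0)&(abs(P[...,0])<.15)&(abs(P[...,1])<.2)
    for nm,m in(("green",(H>50)&(H<85)&(S>120)&(V>40)),("orange",(H<14)&(S>150)&(V>60)),("blue",(H>105)&(H<130)&(S>150))):
        q=P[m&ok]
        if nm=="green":
            for g in(q[q[:,0]>0],q[q[:,0]<0]): print(c,nm,np.median(g,0).round(4),g.min(0).round(4),g.max(0).round(4))
        elif nm=="blue":
            q=q[q[:,2]>.035]; print(c,nm,np.percentile(q,[1,50,99],axis=0).round(4).tolist(), cv2.minAreaRect(q[:,:2].astype(np.float32)))
        else: print(c,nm,np.percentile(q,[2,50,98],axis=0).round(4).tolist(), "slope",np.polyfit(q[:,1],q[:,0],1) if len(q) else 0)
    q=P[ok&(abs(P[...,2])<.012)&(abs(P[...,0])<.06)&(abs(P[...,1])<.14)&(S<90)]
    print(c,"top",len(q),np.percentile(q,[1,50,99],axis=0).round(4).tolist()); 
    A=np.c_[q[:,:2],np.ones(len(q))]; 
    for _ in range(4):
        x=np.linalg.lstsq(A,q[:,2],rcond=None)[0]; e=abs(A@x-q[:,2]); k=e<.003; A,q=A[k],q[k]
    print("fit",x.round(4),len(q),np.percentile(q,[1,99],axis=0).round(4).tolist())
    # panel
    q=P[ok&(abs(P[...,2]+.032)<.012)]; print(c,"panel z",np.median(q[:,2]).round(4))
    # relay yaw: centre
E
```

```text
top green [ 0.0699 -0.0546 -0.0254] [ 0.0606 -0.077  -0.0296] [ 0.0788 -0.0315 -0.0214]
top green [-0.0978 -0.0538 -0.0253] [-0.1072 -0.0766 -0.0287] [-0.0881 -0.0315 -0.0189]
top orange [[-0.0597, -0.121, -0.0279], [-0.0536, -0.0228, 0.0042], [-0.051, 0.0848, 0.0078]] slope [ 0.00473944 -0.05387169]
top blue [[-0.064, 0.0928, 0.0387], [-0.0167, 0.1191, 0.0496], [0.0392, 0.1461, 0.0532]] ((-0.013086814433336258, 0.11970546096563339), (0.05433804914355278, 0.10571543127298355), 89.9964828491211)
top top 3512 [[-0.0495, -0.125, 0.0009], [-0.0091, -0.0161, 0.0048], [0.0258, 0.091, 0.0082]]
fit [0.0003 0.0014 0.0049] 3338 [[-0.0461, -0.125, 0.002], [0.0258, 0.0907, 0.0076]]
top panel z -0.0279
side green [ 0.0715 -0.0505 -0.0235] [ 0.0614 -0.0771 -0.0259] [ 0.0811 -0.0248 -0.0214]
side green [-0.096  -0.0612 -0.0237] [-0.1062 -0.0754 -0.026 ] [-0.0855 -0.0461 -0.0213]
side orange [[-0.0717, -0.1077, -0.0264], [-0.0488, -0.0492, 0.0044], [-0.0472, 0.0055, 0.0069]] slope [ 0.03520352 -0.05012423]
side blue [[-0.0636, 0.0989, 0.0353], [-0.014, 0.1426, 0.05], [0.0422, 0.1524, 0.0532]] ((-0.011133994907140732, 0.12410549819469452), (0.1079544797539711, 0.059650953859090805), 1.2803878784179688)
side top 773 [[-0.0457, -0.1277, 0.0023], [-0.0051, -0.0541, 0.0061], [0.0297, 0.047, 0.009]]
fit [0.0014 0.0021 0.0063] 750 [[-0.0407, -0.1275, 0.0038], [0.0295, 0.0096, 0.0087]]
side panel z -0.0265
```

Run:
```python
from h import *
T=tool(R.from_euler("z",-21.5,degrees=True).as_matrix())
print(go([.4255,.321,.15],T)); print(go([.4255,.321,.05],T))
```

```text
[-6.626e+00 -4.150e+00  1.906e+00  1.000e-03 -0.000e+00  8.700e-01]
[-6.626e+00 -4.150e+00  3.906e+00  1.000e-03 -0.000e+00  8.700e-01]
```

```bash
python3 -m pendant '[[-0.95,-0.59,0,0,0,0.2,1],[-1.9,-1.19,0.2,0,0,0.4,1],[-2.85,-1.78,0.4,0,0,0.6,1],[-3.8,-2.38,0.6,0,0,0.87,1],[-4.75,-2.97,0.9,0,0,0.87,1],[-5.7,-3.57,1.2,0,0,0.87,1],[-6.4,-4.0,1.6,0,0,0.87,1],[-6.626,-4.15,1.9,0,0,0.87,1],[-6.626,-4.15,1.9,0,0,0.87,1],[-6.626,-4.15,1.9,0,0,0.87,1]]' 40
python3 - <<'E'
from h import *
T=tool(R.from_euler("z",-21.5,degrees=True).as_matrix())
print(go([.4255,.321,.05],T))
p,d=manip.camera("top"); q,_=manip.camera("side"); cv2.imwrite("pics/a.png",np.hstack([cv2.resize(p[180:340,40:240],None,fx=2,fy=2),cv2.resize(q[200:380,220:420],None,fx=2,fy=2)[:320]])[:,:,::-1])
E
```

```text
clock: 3.35
position: [0.4246, 0.3227, 0.1509]
ee_rot: [0.185, 0.983, 0.001, -0.0]
ft_force: [-1.1, -0.2, -0.1]
grip_width: 0.999
grasp_force: 0.0
[-3.000e-02 -2.700e-02  2.018e+00  7.000e-03 -2.000e-03  1.600e-02]
```

View pics/a.png

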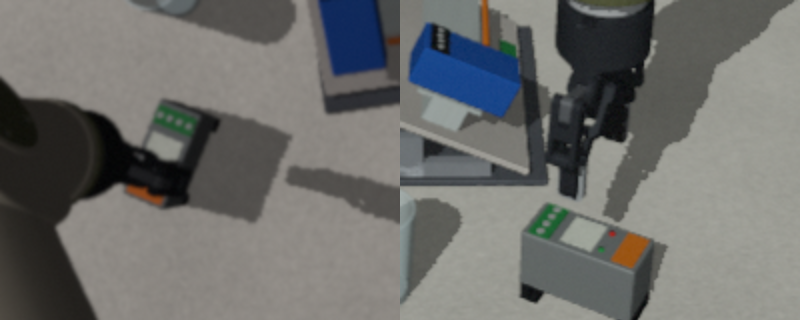

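The left crop shows the gripper above the relay, slightly towards its orange end because of parallax. The right crop shows the finger at (572,190) above the relay's middle. I descend and grip.

```bash
python3 -m pendant '[[-0.03,-0.03,0.6,0,0,0,1],[-0.03,-0.03,1.2,0,0,0,1],[-0.03,-0.03,1.7,0,0,0,1],[-0.03,-0.03,2.0,0,0,0,1],[-0.03,-0.03,2.0,0,0,0,1],[-0.03,-0.03,2.0,0,0,0,-0.2],[-0.03,-0.03,2.0,0,0,0,-0.2],[-0.03,-0.03,2.0,0,0,0,-0.2],[-0.03,-0.03,2.0,0,0,0,-0.2],[-0.03,-0.03,2.0,0,0,0,-0.2]]' 60
python3 -m pendant '[[0,0,-0.5,0,0,0,-0.2],[0,0,-1,0,0,0,-0.2],[0,0,-2,0,0,0,-0.2],[0,0,-3,0,0,0,-0.2],[0,0,-3.6,0,0,0,-0.2],[0,0,-3.6,0,0,0,-0.2],[0,0,-3.6,0,0,0,-0.2],[0,0,-3.6,0,0,0,-0.2],[0,0,-3.6,0,0,0,-0.2],[0,0,-3.6,0,0,0,-0.2]]'
python3 - <<'E'
from h import *
p,d=manip.camera("side"); cv2.imwrite("pics/b.png",cv2.resize(p[130:330,200:440],None,fx=3,fy=3)[:,:,::-1])
P=cloud("side",d)
m=manip.trace("module","side")[0]["pixels"]
for t in("press_pad","foot_tooth","lip_tip"): print(t,[(r["p"],r["pixel"]) for r in manip.tip_of(t,"side")[:1]])
E
```

```text
clock: 4.7
position: [0.4271, 0.3199, 0.0517]
ee_rot: [0.186, 0.982, 0.001, 0.001]
ft_force: [0.3, 0.2, 4.8]
grip_width: 0.579
grasp_force: 61.9
clock: 5.95
position: [0.4262, 0.3189, 0.2298]
ee_rot: [0.187, 0.982, -0.0, -0.0]
ft_force: [-0.4, 0.4, -4.3]
grip_width: 0.579
grasp_force: 64.1
press_pad [(0.72, [348.3, 235.0])]
foot_tooth [(0.74, [343.0, 276.3])]
lip_tip [(0.9, [301.5, 255.9])]
```

View pics/b.png

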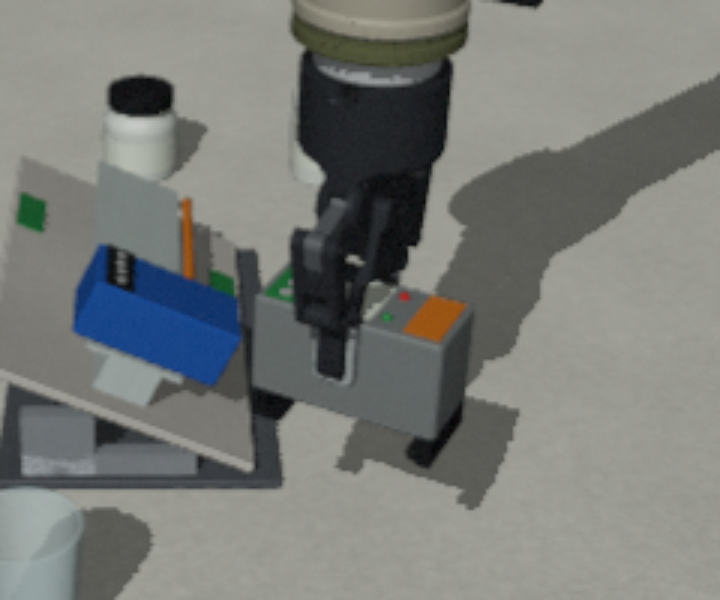

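The relay is held level, with the finger at about (335,350) near mid length, and the green strips are visible at (32,212) and (222,283). Next I measure how the relay sits in the hand.

```bash
cat > inhand.py <<'E'
from h import *
def inhand(z0=0):
    s=manip.get_obs(); A=R.from_quat(s["ee_rot"]).as_matrix()
    for c in("side","top"):
        p,d=manip.camera(c); P=(cloud(c,d)-s["position"])@A*[-1,1,-1]  # relay axes about TCP
        h=cv2.cvtColor(p,cv2.COLOR_RGB2HSV);H,S,V=h[...,0].astype(int),h[...,1],h[...,2]
        near=(d>0)&(abs(P)<[.09,.04,.07]).all(2)
        for nm,m in(("orange",(H<14)&(S>150)),("green",(H>50)&(H<85)&(S>120))):
            q=P[m&near]
            if len(q)>10: print(c,nm,len(q),np.percentile(q,[3,50,97],axis=0).round(4).tolist())
        f=near&(abs(P[...,1]-.026)<.006)&(S<60)&(V>40)
        q=P[f]
        if len(q)>50:
            r=cv2.minAreaRect(q[:,[0,2]].astype(np.float32)); print(c,"face",len(q),r,np.percentile(q,[1,50,99],axis=0).round(4).tolist())
            print("yaw in hand",np.degrees(np.polyfit(q[:,0],q[:,1],1)[0]).round(2))
inhand()
E
python3 inhand.py
```

```text
side orange 28 [[-0.0518, -0.0189, 0.0261], [-0.0336, -0.011, 0.027], [-0.0195, 0.0208, 0.0289]]
side green 38 [[-0.0509, -0.0134, -0.0381], [0.0406, 0.0132, 0.0276], [0.0436, 0.0218, 0.0297]]
side face 1822 ((-0.0021701939404010773, 0.010485757142305374), (0.10895354300737381, 0.11929245293140411), 1.026268482208252) [[-0.0554, 0.0209, -0.0333], [-0.0126, 0.0246, -0.0036], [0.0504, 0.0312, 0.0622]]
yaw in hand 0.07
top orange 189 [[-0.0517, -0.0198, 0.0221], [-0.0437, -0.0058, 0.0249], [-0.0338, 0.0107, 0.0271]]
top green 138 [[0.0269, -0.021, 0.0234], [0.0382, -0.0015, 0.0256], [0.0441, 0.0173, 0.0275]]
```

```bash
cat >> h.py <<'E'
MR,OR=frame(.6004,-.0541,8.1)
TC=np.array([0,0,.0515])
def hook(th,s=0,dz=0,ze=.0136,dy=0,dyaw=0):
    Q=R.from_euler("y",th,degrees=True).as_matrix()
    ori=np.array([.037+s,dy,dz])-Q@[.039,0,ze]
    M=MR@Q
    return OR+MR@(ori+Q@TC), tool(M)
E
python3 - <<'E'
from h import *
for a in((16,.018,.06),(16,.018,0)):
    p,T=hook(*a); print(p.round(4),go(p,T))
E
```

```text
[ 0.5806 -0.0569  0.199 ] [-5.627 -5.865  0.626 -0.29  -1.1   -3.692]
[ 0.6057 -0.0533  0.1446] [-6.068 -5.614  1.714 -0.29  -1.1   -3.692]
```

```bash
python3 -m pendant '[[-0.3,-0.3,-0.9,0,0,0,-0.2],[-0.9,-0.95,-1.3,0,0,-0.5,-0.2],[-1.6,-1.7,-1.3,0,0,-1,-0.2],[-2.4,-2.5,-1.3,-0.05,-0.2,-1.6,-0.2],[-3.2,-3.3,-1.3,-0.1,-0.4,-2.2,-0.2],[-4,-4.15,-1.3,-0.15,-0.6,-2.7,-0.2],[-4.8,-5,-1.2,-0.2,-0.8,-3.2,-0.2],[-5.4,-5.6,-1.1,-0.29,-1.1,-3.69,-0.2],[-5.63,-5.86,-0.9,-0.29,-1.1,-3.69,-0.2],[-5.63,-5.86,-0.6,-0.29,-1.1,-3.69,-0.2]]'
python3 - <<'E'
from h import *
for a in((16,.018,.06),(16,.018,.02)):
    p,T=hook(*a); print(p.round(4),go(p,T))
E
```

```text
clock: 7.55
position: [0.581, -0.0583, 0.2601]
ee_rot: [-0.069, 0.995, 0.005, 0.079]
ft_force: [-0.6, 0.6, -4.6]
grip_width: 0.578
grasp_force: 64.3
[ 0.5806 -0.0569  0.199 ] [ 0.196  0.03   1.207 -0.006  0.004 -0.022]
[ 0.5974 -0.0545  0.1627] [-0.024  0.031  1.976 -0.006  0.004 -0.022]
```

```bash
python3 -m pendant '[[0.1,0.02,0.4,0,0,0,-0.2],[0.15,0.03,0.8,0,0,0,-0.2],[0.19,0.03,1.2,0,0,-0.02,-0.2],[0.12,0.03,1.45,0,0,-0.02,-0.2],[0.05,0.03,1.7,0,0,-0.02,-0.2],[-0.02,0.03,1.97,0,0,-0.02,-0.2],[-0.02,0.03,1.97,0,0,-0.02,-0.2],[-0.02,0.03,1.97,0,0,-0.02,-0.2],[-0.02,0.03,1.97,0,0,-0.02,-0.2],[-0.02,0.03,1.97,0,0,-0.02,-0.2]]'
cat > look.py <<'E'
from h import *
import sys
a=[]
for c,(r0,c0) in(("side",(130,190)),("top",(110,220))):
    p,d=manip.camera(c); np.savez("n_"+c+".npz",p=p,d=d); a.append(cv2.resize(p[r0:r0+133,c0:c0+133],(400,400),interpolation=cv2.INTER_CUBIC))
    s=manip.get_obs(); A=R.from_quat(s["ee_rot"]).as_matrix()
    for t,rp in(("lip_tip",[.031,0,.005]),("foot_tooth",[-.046,0,.004]),("press_pad",[-.044,0,.077])):
        e=proj(c,s["position"]+A@np.diag([-1,1,-1])@(np.array(rp)-TC))[0]
        print(c,t,"expect",e.round(1),[(round(float(r["p"]),2),np.round(r["pixel"],1)) for r in manip.tip_of(t,c)[:2]])
    print(c,"rail_edge expect",proj(c,OR+MR@[.037,.053,0]).round(1),[(round(float(r["p"]),2),np.round(r["pixel"],1)) for r in manip.tip_of("rail_edge",c)[:2]])
cv2.imwrite(f"pics/{sys.argv[1]}.png",np.hstack(a)[:,:,::-1])
print(s["position"].round(4),s["ft_force"].round(1))
E
python3 look.py c
```

```text
clock: 8.8
position: [0.597, -0.053, 0.1636]
ee_rot: [-0.072, 0.994, 0.006, 0.079]
ft_force: [-0.3, -0.8, -3.7]
grip_width: 0.575
grasp_force: 64.2
side lip_tip expect [231.6 191.5] [(0.68, array([231.9, 188.9])), (0.29, array([227.7, 211.3]))]
side foot_tooth expect [263.9 196.4] [(0.86, array([263.2, 200.8]))]
side press_pad expect [268.4 168.5] [(0.67, array([269.2, 170.1]))]
side rail_edge expect [[231.5 208.3]] [(0.92, array([231., 210.]))]
top lip_tip expect [295.  151.5] []
top foot_tooth expect [300.6 188.8] []
top press_pad expect [304.2 187.7] []
top rail_edge expect [[270.2 157.6]] [(0.66, array([268.3, 161.9]))]
[ 0.5969 -0.053   0.1632] [ 0.6  0.3 -4.3]
```

View pics/c.png

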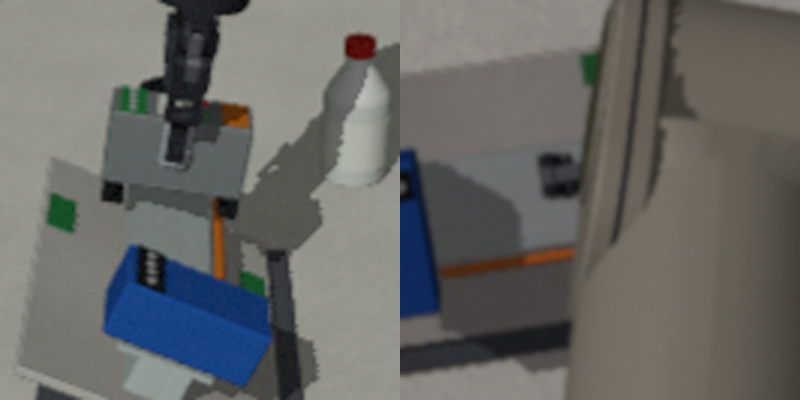

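The left crop shows the relay held above the rail: lip leg at (113,190) beyond the far edge at about x=128, foot at (230,207) above the bar. The arm hides the relay in the top view. I compare relay and rail in the side depth image, so the camera bias cancels.

```bash
cat > rel.py <<'E'
from h import *
def rel():
    s=manip.get_obs(); A=R.from_quat(s["ee_rot"]).as_matrix()@np.diag([-1,1,-1])
    p,d=manip.camera("side"); W=cloud("side",d); P=(W-OR)@MR; T=(W-s["position"])@A+TC
    h=cv2.cvtColor(p,cv2.COLOR_RGB2HSV);S,V,H=h[...,1],h[...,2],h[...,0]
    ok=d>0
    q=P[ok&(abs(P[...,2])<.01)&(P[...,1]>.03)&(P[...,1]<.09)&(abs(P[...,0])<.05)&(S<90)]
    if len(q)>30:
        x=np.polyfit(q[:,0],q[:,2],1); print("rail top n",len(q),"z@0, z@37:",np.polyval(x,[0,.037]).round(4),"x ext",np.percentile(q[:,0],[.5,2,98,99.5]).round(4))
    rail_img=(ok&(abs(P[...,2])<.01)&(P[...,1]>.03)&(abs(P[...,0])<.05))
    f=ok&(abs(T[...,1]-.026)<.007)&(abs(T[...,0])<.075)&(T[...,2]>-.01)&(T[...,2]<.085)
    g=f&(S<60)&(V>70); q=T[g]; print("relay grey face n",len(q),"x ext",np.percentile(q[:,0],[.5,2,98,99.5]).round(4),"z ext",np.percentile(q[:,2],[.5,2,98,99.5]).round(4), "y med",np.median(q[:,1]).round(4),"yaw",np.degrees(np.polyfit(q[:,0],q[:,1],1)[0]).round(2))
    # bottom edge line in tool frame -> pitch in hand
    xs=np.arange(-.05,.046,.006); b=[(x,np.percentile(q[abs(q[:,0]-x)<.003][:,2],2)) for x in xs if (abs(q[:,0]-x)<.003).sum()>8]; b=np.array(b)
    k=np.polyfit(b[:,0],b[:,1],1); print("bottom edge pitch deg",np.degrees(k[0]).round(2),"z@0",k[1].round(4))
    o=ok&(H<14)&(S>150)&(abs(T[...,0]+.044)<.03)&(abs(T[...,2]-.077)<.015); q=T[o]
    if len(q)>5: print("pad",len(q),np.median(q,0).round(4))
    k=T[ok&(V<45)&(abs(T[...,1]-.02)<.02)&(T[...,2]<.02)&(T[...,2]>-.01)&(abs(T[...,0])<.07)]
    for nm,kk in(("lip",k[k[:,0]>0]),("foot",k[k[:,0]<0])):
        if len(kk)>5: print(nm,len(kk),np.percentile(kk,[5,50,95],axis=0).round(4).tolist())
rel()
E
python3 rel.py
```

```text
rail top n 202 z@0, z@37: [0.0016 0.0015] x ext [-0.032  -0.0312  0.0392  0.0398]
relay grey face n 946 x ext [-0.0544 -0.0532  0.0508  0.0521] z ext [0.0055 0.0199 0.077  0.0782] y med 0.0239 yaw 0.03
bottom edge pitch deg -4.62 z@0 0.0187
pad 20 [-0.0416 -0.0001  0.0789]
lip 39 [[0.0347, 0.0051, 0.0029], [0.0414, 0.0217, 0.0069], [0.0478, 0.0274, 0.0151]]
foot 35 [[-0.0533, 0.0075, 0.0032], [-0.0469, 0.0232, 0.0088], [-0.0419, 0.0268, 0.0164]]
```

Rail and relay show the same side-camera bias (about +2.5 mm in x, +1.6 mm in z), so my model agrees with the scene. I lower the relay, then slide it in.

Run:
```python
from h import *
for a in((16,.018,0),(16,.006,0),(16,0,0),(16,-.003,0)):
    p,T=hook(*a); print(p.round(4),go(p,T))
```

```text
[ 0.6057 -0.0533  0.1446] [-0.114 -0.032  0.394 -0.    -0.     0.018]
[ 0.595  -0.0549  0.1395] [ 0.117 -0.032  0.46  -0.    -0.     0.018]
[ 0.5896 -0.0556  0.137 ] [ 0.232 -0.032  0.493 -0.    -0.     0.018]
[ 0.5869 -0.056   0.1357] [ 0.29  -0.031  0.51  -0.    -0.     0.018]
```

```bash
python3 -m pendant '[[-0.05,-0.03,0.15,0,0,0,-0.2],[-0.11,-0.03,0.3,0,0,0.02,-0.2],[-0.114,-0.03,0.394,0,0,0.02,-0.2],[-0.114,-0.03,0.394,0,0,0.02,-0.2],[-0.05,-0.03,0.41,0,0,0.02,-0.2],[0.01,-0.03,0.43,0,0,0.02,-0.2],[0.06,-0.03,0.445,0,0,0.02,-0.2],[0.117,-0.03,0.46,0,0,0.02,-0.2],[0.117,-0.03,0.46,0,0,0.02,-0.2],[0.117,-0.03,0.46,0,0,0.02,-0.2]]'
python3 rel.py
python3 - <<'E'
from h import *
s=manip.get_obs();print(s["ft_force"]@MR,s["torque"])
for a in((16,.006,0),(16,0,0),(16,-.003,0)):
    p,T=hook(*a); print(p.round(4),go(p,T))
E
```

```text
clock: 10.6
position: [0.595, -0.0547, 0.1396]
ee_rot: [-0.07, 0.994, 0.006, 0.078]
ft_force: [0.4, 0.3, -4.1]
grip_width: 0.576
grasp_force: 64.2
rail top n 200 z@0, z@37: [0.0014 0.0014] x ext [-0.0317 -0.0307  0.0392  0.0395]
relay grey face n 985 x ext [-0.0546 -0.0525  0.0513  0.07  ] z ext [-0.0083 -0.0019  0.0771  0.079 ] y med 0.024 yaw 0.14
bottom edge pitch deg 0.84 z@0 0.0082
pad 22 [-0.041  -0.0035  0.0789]
lip 31 [[0.037, 0.0091, 0.0034], [0.0421, 0.0233, 0.0071], [0.0473, 0.0262, 0.0161]]
foot 36 [[-0.0537, 0.0105, 0.0035], [-0.048, 0.023, 0.0091], [-0.0409, 0.0276, 0.0186]]
[-2.09289461 -0.83688711 -3.83799756] [-0.04273427  0.2504162  -0.02513723]
[ 0.595  -0.0549  0.1395] [ 0.002 -0.003  0.001 -0.     0.001 -0.001]
[ 0.5896 -0.0556  0.137 ] [ 0.118 -0.003  0.034 -0.     0.001 -0.001]
[ 0.5869 -0.056   0.1357] [ 0.175 -0.003  0.051 -0.     0.001 -0.001]
```

```bash
python3 -m pendant '[[0.04,0,0.011,0,0,0,-0.2],[0.08,0,0.022,0,0,0,-0.2],[0.1,0,0.028,0,0,0,-0.2],[0.118,0,0.034,0,0,0,-0.2],[0.118,0,0.034,0,0,0,-0.2],[0.135,0,0.039,0,0,0,-0.2],[0.15,0,0.044,0,0,0,-0.2],[0.16,0,0.047,0,0,0,-0.2],[0.16,0,0.047,0,0,0,-0.2],[0.16,0,0.047,0,0,0,-0.2]]'
python3 look.py d
python3 - <<'E'
from h import *
s=manip.get_obs();print(s["ft_force"]@MR,s["torque"])
E
```

```text
clock: 11.9
position: [0.5893, -0.0556, 0.1368]
ee_rot: [-0.07, 0.994, 0.005, 0.08]
ft_force: [9.0, 0.9, -5.0]
grip_width: 0.574
grasp_force: 64.0
side lip_tip expect [235.2 201.2] [(0.6, array([236.4, 197.8]))]
side foot_tooth expect [267.1 206.1] [(0.56, array([265.9, 210.5]))]
side press_pad expect [271.7 178.8] [(0.67, array([273.2, 178.3])), (0.64, array([268.3, 207.8]))]
side rail_edge expect [[231.5 208.3]] [(0.76, array([231.6, 212.4]))]
top lip_tip expect [295.6 158. ] []
top foot_tooth expect [301.  194.3] []
top press_pad expect [304.5 193.8] [(0.38, array([267.2, 161.9]))]
top rail_edge expect [[270.2 157.6]] [(0.68, array([267.7, 162.1]))]
[ 0.5892 -0.0556  0.1368] [ 8.3  0.3 -6. ]
[  5.24469451  -1.04677044 -10.26915981] [ 0.04727383 -1.67133372  0.00296635]
```

View pics/d.png

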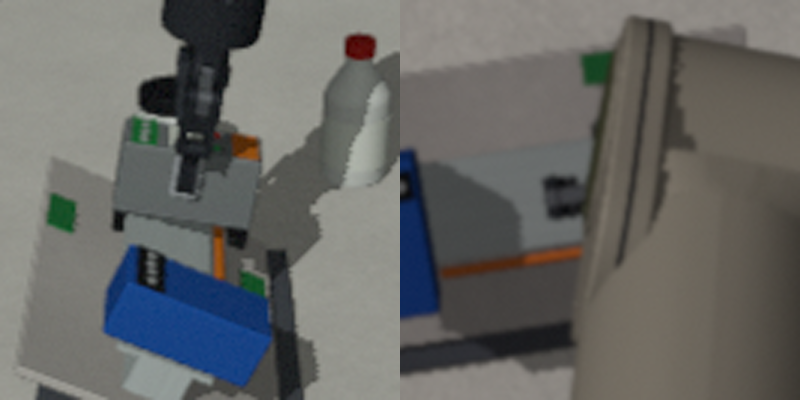

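Run:
```python
from h import *
for a in((16,0,0,.0155),(13,0,0,.0155),(10.5,-0.0005,0,.0155)):
    p,T=hook(*a); print(p.round(4),go(p,T))
```

```text
[ 0.5899 -0.0556  0.1351] [-0.007 -0.002  0.036 -0.005  0.029  0.   ]
[ 0.5884 -0.0558  0.1327] [ 0.03  -0.002  0.078 -0.005 -0.346  0.001]
[ 0.5868 -0.056   0.1305] [ 0.069 -0.002  0.117 -0.005 -0.658  0.001]
```

```bash
python3 -m pendant '[[-0.02,0,0.02,0,0,0,-0.2],[-0.01,0,0.04,0,-0.15,0,-0.2],[0.01,0,0.06,0,-0.3,0,-0.2],[0.03,0,0.08,0,-0.45,0,-0.2],[0.04,0,0.1,0,-0.6,0,-0.2],[0.05,0,0.11,0,-0.67,0,-0.2],[0.05,0,0.11,0,-0.67,0,-0.2],[0.05,0,0.11,0,-0.67,0,-0.2],[0.05,0,0.11,0,-0.67,0,-0.2],[0.05,0,0.11,0,-0.67,0,-0.2]]'
python3 rel.py
python3 - <<'E'
from h import *
s=manip.get_obs();print(s["ft_force"]@MR,s["torque"])
p,T=hook(10,0,0,.016);print(go(p,T))
E
```

```text
clock: 13.65
position: [0.5867, -0.0559, 0.1308]
ee_rot: [-0.07, 0.989, 0.009, 0.126]
ft_force: [6.4, 0.9, -2.4]
grip_width: 0.579
grasp_force: 64.1
rail top n 198 z@0, z@37: [0.0015 0.0012] x ext [-0.0315 -0.0309  0.0392  0.0395]
relay grey face n 980 x ext [-0.0541 -0.0521  0.0516  0.0625] z ext [-0.0083  0.0064  0.0771  0.0786] y med 0.0242 yaw 0.02
bottom edge pitch deg -3.66 z@0 0.0124
pad 21 [-0.038  -0.0014  0.0785]
lip 19 [[0.0422, 0.0217, 0.0026], [0.0459, 0.0233, 0.0084], [0.0493, 0.0267, 0.0168]]
foot 36 [[-0.0531, 0.0105, 0.004], [-0.0473, 0.0239, 0.0094], [-0.0411, 0.0267, 0.0176]]
[ 5.35872807  0.45686393 -4.65497168] [ 0.27184603 -1.25725621  0.01697601]
[-0.005 -0.004  0.021 -0.001 -0.057 -0.001]
```

```bash
python3 -m pendant '[[-0.02,0,0.01,0,0,0,0.3],[-0.02,0,0.01,0,0,0,0.5],[-0.02,0,0.01,0,0,0,0.8],[-0.02,0,0.01,0,0,0,0.8],[-0.02,0,-0.4,0,0,0,0.8],[-0.02,0,-0.9,0,0,0,0.8],[-0.02,0,-1.4,0,0,0,0.8],[-0.02,0,-2,0,0,0,0.2],[-0.02,0,-2.4,0,0,0,-1],[-0.02,0,-2.4,0,0,0,-1]]'
cat > pose.py <<'E'
from h import *
import sys
for c in("side","top"):
    p,d=manip.camera(c); P=(cloud(c,d)-OR)@MR; h=cv2.cvtColor(p,cv2.COLOR_RGB2HSV);H,S,V=h[...,0].astype(int),h[...,1],h[...,2]
    if len(sys.argv)>2 and c==sys.argv[2]: cv2.imwrite(f"pics/{sys.argv[1]}.png",cv2.resize(p[110:243,180:360],(800,591),interpolation=cv2.INTER_CUBIC)[:,:,::-1])
    ok=d>0
    on=ok&(H<14)&(S>150)&(P[...,2]>.035)&(abs(P[...,1])<.05)&(abs(P[...,0])<.09)
    gn=ok&(H>50)&(H<85)&(S>120)&(P[...,2]>.03)&(abs(P[...,1])<.05)&(abs(P[...,0])<.09)
    st=ok&(H>50)&(H<85)&(S>120)&(P[...,2]<.0)&(abs(P[...,1])<.06)&(abs(P[...,0])<.13)
    for nm,m in(("pad",on),("greentop",gn),("strips",st)):
        q=P[m]
        if len(q)>8: print(c,nm,len(q),"med",np.median(q,0).round(4),"y ext",np.percentile(q[:,1],[3,97]).round(4))
    bx=ok&(abs(P[...,1])<.04)&(abs(P[...,0])<.08)&(P[...,2]>.052)&(P[...,2]<.1); q=P[bx]
    if len(q)>100:
        x=plane(q); n=x[1]; print(c,"top face n",n.round(3),"tilt",np.degrees(np.arctan2(n[0],n[2])).round(2),"roll",np.degrees(np.arctan2(n[1],n[2])).round(2),"rect",cv2.minAreaRect(q[:,:2].astype(np.float32)),"z",x[0].round(4))
s=manip.get_obs();print(s["clock"],s["position"].round(4),s["ft_force"].round(1))
E
python3 pose.py e side
```

```text
clock: 14.95
position: [0.5579, -0.0603, 0.2481]
ee_rot: [-0.07, 0.99, 0.009, 0.126]
ft_force: [-1.1, -0.2, -0.8]
grip_width: 0.26
grasp_force: 0.0
side pad 13 med [-0.0235 -0.      0.0752] y ext [-0.0178  0.0191]
side greentop 40 med [0.0408 0.0069 0.0632] y ext [-0.0154  0.0225]
side strips 114 med [ 0.0769 -0.0047 -0.0289] y ext [-0.0231  0.0232]
side top face n [0.168 0.11  0.98 ] tilt 9.73 roll 6.41 rect ((0.005933508276939392, 0.001967974007129669), (0.05614081397652626, 0.11080335825681686), 87.72377014160156) z [0.0087 0.0071 0.0672]
top pad 11 med [0.0284 0.045  0.2349] y ext [0.0393 0.0496]
top greentop 49 med [0.0481 0.0091 0.0611] y ext [-0.0034  0.0183]
top strips 201 med [ 0.079   0.0011 -0.0298] y ext [-0.0224  0.0209]
top top face n [0.156 0.01  0.988] tilt 8.97 roll 0.58 rect ((0.01090221107006073, 0.02028825134038925), (0.03384149819612503, 0.10889186710119247), 71.66675567626953) z [0.0337 0.0111 0.062 ]
15.05 [ 0.5572 -0.06    0.246 ] [ 0.1 -0.4 -0.3]
```

View pics/e.png

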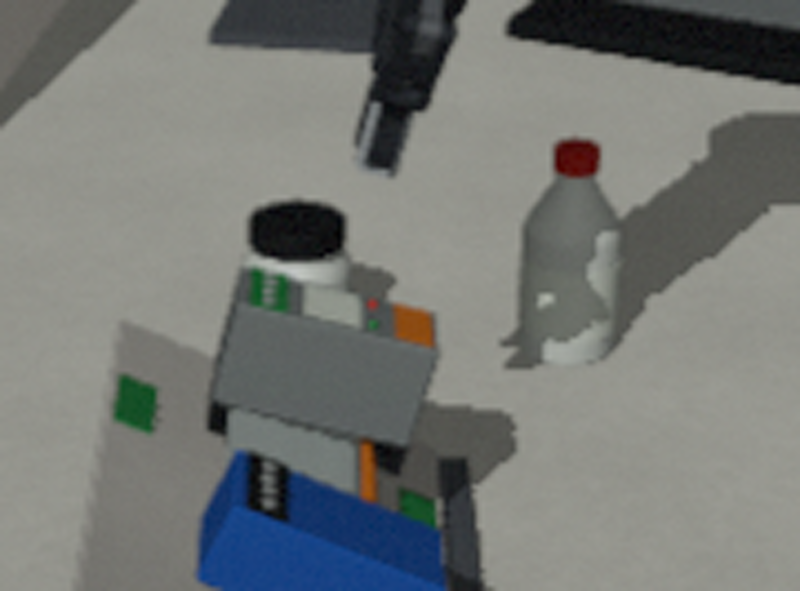

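The relay rests hooked and tilted about 10°: lip at (218,415), foot at (390,455) on the orange bar, pad at (415,325). The bottle and jar are untouched. I work out the press poses.

```bash
cat >> h.py <<'E'
def press(th,over=0,thtool=None):
    Q=R.from_euler("y",th,degrees=True).as_matrix(); Qt=R.from_euler("y",th if thtool is None else thtool,degrees=True).as_matrix()
    t=OR+MR@(np.array([.037,0,0])+Q@[-.083,0,.061]); T=tool(MR@Qt)
    return t+T[:,2]*(over-manip.tip_reach), T, t
E
python3 - <<'E'
from h import *
manip.camera("side")
t=press(10,0,5)[2]; print(proj("side",t),proj("side",t+[0,0.,.0015]),manip.tip_of("press_pad","side")[:2],manip.tip_reach)
for a in((10,-.02,5),(10,0,5),(5,0,5),(0,0,5)):
    p,T,_=press(*a); print(p.round(4),go(p,T))
E
```

```text
[[273.16609039 183.34810224]] [[273.17892855 182.7702551 ]] [{'pixel': [273.9, 185.2], 'p': 0.8}] 0.014
[ 0.5271 -0.0645  0.175 ] [ 0.934 -0.005  1.215 -0.    -0.717 -0.002]
[ 0.5339 -0.0636  0.1562] [ 0.894 -0.005  1.613 -0.    -0.717 -0.002]
[ 0.531  -0.064   0.1477] [ 0.992 -0.005  1.764 -0.    -0.717 -0.002]
[ 0.5289 -0.0643  0.139 ] [ 1.076 -0.005  1.922 -0.    -0.717 -0.002]
```

```bash
python3 -m pendant '[[0.4,0,0,0,-0.3,0,-1],[0.8,0,0.2,0,-0.7,0,-1],[0.93,0,0.6,0,-0.717,0,-1],[0.93,0,1.0,0,-0.717,0,-1],[0.93,0,1.2,0,-0.717,0,-1],[0.92,0,1.35,0,-0.717,0,-1],[0.91,0,1.45,0,-0.717,0,-1],[0.9,0,1.55,0,-0.717,0,-1],[0.9,0,1.58,0,-0.717,0,-1],[0.9,0,1.58,0,-0.717,0,-1]]'
python3 - <<'E'
from h import *
for a in((10,0,5),(5,0,5),(0,0,5),(0,.005,5)):
    p,T,_=press(*a); print(p.round(4),go(p,T))
E
```

```text
clock: 16.4
position: [0.5337, -0.0635, 0.159]
ee_rot: [-0.069, 0.982, 0.012, 0.174]
ft_force: [-0.3, 0.1, -0.2]
grip_width: -0.002
grasp_force: 0.0
[ 0.5339 -0.0636  0.1562] [ 0.015 -0.001  0.053 -0.001  0.012 -0.003]
[ 0.531  -0.064   0.1477] [ 0.128 -0.001  0.193 -0.001  0.012 -0.003]
[ 0.5289 -0.0643  0.139 ] [ 0.228 -0.001  0.342 -0.001  0.012 -0.003]
[ 0.5306 -0.064   0.1343] [ 0.229 -0.001  0.442 -0.001  0.012 -0.003]
```

```bash
python3 -m pendant '[[0.015,0,0.053,0,0,0,-1],[0.04,0,0.09,0,0,0,-1],[0.07,0,0.13,0,0,0,-1],[0.1,0,0.17,0,0,0,-1],[0.13,0,0.21,0,0,0,-1],[0.155,0,0.25,0,0,0,-1],[0.18,0,0.29,0,0,0,-1],[0.205,0,0.33,0,0,0,-1],[0.225,0,0.36,0,0,0,-1],[0.225,0,0.36,0,0,0,-1]]'
python3 - <<'E'
from h import *
print((manip.get_obs()["ft_force"]@MR).round(1))
for a in((5,0,5),(0,0,5),(0,.005,5)):
    p,T,_=press(*a); print(p.round(4),go(p,T))
E
python3 pose.py f none
```

```text
clock: 17.65
position: [0.5297, -0.0641, 0.1388]
ee_rot: [-0.069, 0.982, 0.012, 0.175]
ft_force: [-3.9, 0.4, 7.6]
grip_width: 0.001
grasp_force: 4.5
[-0.3  0.9  8.5]
[ 0.531  -0.064   0.1477] [-0.085 -0.002 -0.158  0.001  0.02  -0.003]
[ 0.5289 -0.0643  0.139 ] [ 0.016 -0.002 -0.009  0.001  0.02  -0.003]
[ 0.5306 -0.064   0.1343] [ 0.016 -0.002  0.091  0.001  0.02  -0.003]
side pad 10 med [-0.0435  0.0114  0.0621] y ext [-0.0089  0.0205]
side greentop 37 med [0.0374 0.004  0.0631] y ext [-0.0168  0.0227]
side strips 114 med [ 0.0769 -0.003  -0.0284] y ext [-0.022   0.0243]
side top face n [0.012 0.085 0.996] tilt 0.7 roll 4.88 rect ((-0.002614956349134445, 0.0010496322065591812), (0.1079002246260643, 0.055099669843912125), 0.9150944948196411) z [0.0026 0.008  0.0613]
top pad 34 med [-0.0395  0.0129  0.0612] y ext [-0.0169  0.0193]
top greentop 100 med [ 0.0353 -0.0014  0.0617] y ext [-0.0196  0.0179]
top strips 179 med [ 0.0801 -0.0016 -0.0299] y ext [-0.0223  0.0203]
top top face n [-0.008  0.001  1.   ] tilt -0.46 roll 0.04 rect ((-0.0004906691610813141, -0.0013456009328365326), (0.05013245716691017, 0.0957917794585228), 89.67759704589844) z [ 0.0039 -0.0008  0.0607]
17.75 [ 0.5297 -0.0641  0.1388] [-4.5  0.5  8.5]
```

It is nearly flat already. I press a little more to be sure of the snap, then withdraw and check.

```bash
python3 -m pendant '[[0,0,0.03,0,0,0,-1],[0,0,0.06,0,0,0,-1],[0,0,0.09,0,0,0,-1],[0,0,0.09,0,0,0,-1],[0,0,0.09,0,0,0,-1],[0,0,0.09,0,0,0,-1],[0,0,0.09,0,0,0,-1],[0,0,0.09,0,0,0,-1],[0,0,0.09,0,0,0,-1],[0,0,0.09,0,0,0,-1]]'
python3 -m pendant '[[0,0,-0.1,0,0,0,-1],[0,0,-0.4,0,0,0,-1],[0,0,-0.9,0,0,0,-1],[0,0,-1.6,0,0,0,-1],[0,0,-2.4,0,0,0,-1],[0.5,0,-3,0,0,0,-1],[1.2,0,-3.4,0,0,0,-1],[2,0,-3.6,0,0,0,-1],[2.5,0,-3.6,0,0,0,-1],[2.5,0,-3.6,0,0,0,-1]]'
python3 pose.py g side
```

```text
clock: 19.0
position: [0.5302, -0.0641, 0.1379]
ee_rot: [-0.069, 0.982, 0.015, 0.174]
ft_force: [-63.5, 0.8, 81.9]
grip_width: 0.001
grasp_force: 50.2
clock: 20.25
position: [0.3692, -0.0884, 0.2713]
ee_rot: [-0.071, 0.982, 0.012, 0.177]
ft_force: [-0.9, -0.6, 0.3]
grip_width: 0.004
grasp_force: 0.0
side pad 11 med [-0.0417 -0.01    0.0627] y ext [-0.0191  0.0188]
side greentop 38 med [0.0332 0.0027 0.0628] y ext [-0.0163  0.0211]
side strips 113 med [ 0.0776 -0.0048 -0.0286] y ext [-0.0224  0.0233]
side top face n [0.003 0.049 0.999] tilt 0.19 roll 2.81 rect ((-0.0023716166615486145, 0.0029680337756872177), (0.05580950528383255, 0.10770414769649506), 89.90518188476562) z [-0.0034  0.0044  0.0617]
top pad 180 med [-0.0458 -0.0011  0.061 ] y ext [-0.0189  0.0173]
top greentop 104 med [ 0.0319 -0.0002  0.0615] y ext [-0.0198  0.018 ]
top strips 225 med [ 0.0778 -0.0003 -0.0299] y ext [-0.0222  0.0204]
top top face n [-0.004  0.     1.   ] tilt -0.21 roll 0.01 rect ((-0.006777137517929077, -0.0013029780238866806), (0.10921470820903778, 0.05017653852701187), 0.06395325064659119) z [-0.0061 -0.0014  0.0607]
20.35 [ 0.3683 -0.091   0.2706] [ 0.  -1.1 -0.5]
```

View pics/g.png

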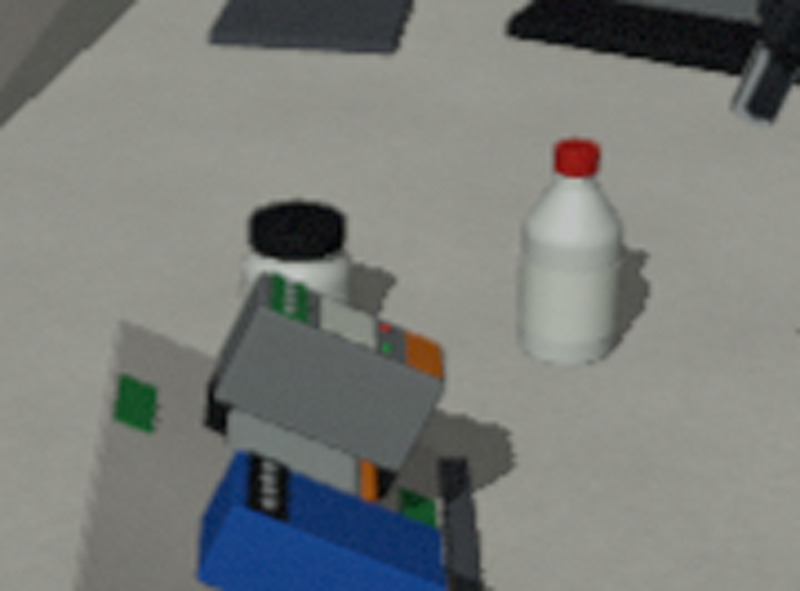

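The relay sits flat (tilt about 0.2°), square (0.1°) and within 1 mm of the strips. The lip is at (215,410), the foot is behind the bar at (385,485), and the robot is clear. The jar and bottle stand where they were.

```bash
python3 -c "
from workcell import manip
print(manip.hand_in())"
```

```text
the job is handed in; nothing more can be done
None
```

The relay is hooked, pressed flat and square on the rail within 1 mm of the strips' line, and handed in at about 20 s; the last press reached about 104 N at the wrist (limit 120 N, peak between readings unseen), the bottle and jar looked untouched, and I did not re-check the beaker.

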